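# Post the used tape roll through the spring flap of the waste caddy

### The job

Throw the used-up roll of tape into the waste caddy: push the lever with the roller at the caddy's left side with one finger so that the spring flap opens and stays open, and with the other finger push the roll along the deck and over the edge so that it drops inside. The flap must already be opening when the roll gets to it (do not push the roll onto the shut flap), and the roll is only pushed, never picked up. Then let the flap spring fully shut, and leave the things on the worktop where they are.

Things in the scene. Friction and masses are not known exactly. Their poses are not given: they have to be found in the camera images.
- caddy: White plastic waste caddy, a closed hollow box fixed to the worktop: 265 mm long (x), 94 wide (y), 138 high. Origin at worktop height straight below the flap's hinge line, midway between the side walls. x is the pushing direction, from the deck's open front end to the flap; y points to the lever's side; z up. Inside: x -146 to 111 mm, y +-43 mm, floor 10 mm above the worktop.
- deck_front (a point): Middle of the open front end of the caddy's flat deck, on its surface, 130 mm above the worktop. From here the deck runs 146 mm along the caddy's x to just before the hinge line (x = -150 to -4 mm of the caddy). The slick side walls, inner faces at y = +-43 mm, stand 8 mm above the deck and guide the roll; nothing stands at the front end.
- hinge_line (a point): Middle of the flap's hinge line, 126 mm above the worktop (caddy x = 0), along the caddy's y axis. The steel flap, 80 mm wide, top flush with the deck when shut, reaches from here to x = 80 mm; a fixed cover follows to x = 115 mm.
- flap (a joint): Angle of the spring flap, rad: 0 shut, positive as its far edge swings down into the box, stop at 1.7. A spring (0.07 N m when shut, 0.19 N m fully open) shuts it; the roll's weight alone does not open it.
- lever_bar (a point): Middle of the black free-turning roller (10 mm thick, along the caddy's y from y = 57 to 99 mm, outside the left wall) on the flap's lever. A thin arm at y = 54 joins it to the hinge. Flap shut: x = -30, z = 151 mm of the caddy. Pushed along +x (3 to 5 N) it swings over in a 39 mm arc about the hinge line: at x = -15 the flap is at 0.48 rad, at x = 0 at 0.88 (roller at z = 165), at x = 20 at 1.41.
- tape_center (a point): Centre (half-way up, 9.5 mm above the deck) of the used roll of dark tape, a disc 57 mm across and 19 mm high, about 50 g, lying flat on the caddy's deck.
- glass: Bystander: waisted drinking glass, 65 mm across, 88 mm high, standing on the worktop; origin under its centre.
- lighter: Bystander: lighter, 24x78x12 mm, lying on the worktop; origin under its centre.
- pliers: Bystander: pliers, 174x54x12 mm, lying on the worktop; origin under their centre.
- hinge: Bystander: cabinet hinge, 94x48x16 mm, lying on the worktop; origin under its centre.
- tape: The same roll of tape; origin at the centre of its underside.
Not all that is in view belongs to the job. Of the things like the tape, leave any that is green or turquoise; of the rest the smaller one is meant.

How it is judged:
By the outcome, as a careful person would: the job done as asked, in the order asked, and still so for the second after the job is handed in, with the robot touching nothing.
It also fails if it takes over 38 s, if anything falls off the work surface, if the arm or the gripper's body presses on something with over 40 N, if the wrist force passes 120 N, or if a joint passes its speed limit or range.

### The arm

A 7-joint arm with a two-finger parallel gripper is mounted at the origin on a cart in front of the work surface, level with it; the furniture and walls round the work are solid. World frame = base frame: x ahead of the robot, y to its left, z up, the work surface at z = 0. Lengths are in m, angles in rad, forces in N, time in s.
With the tool pointing down it reaches from about 0.425 to 0.925 m from the base axis. Payload 6.8 kg.
Tool frame: the origin (TCP) lies at the very end of the fingers, on their centre line; the grasp point (between the pads) lies 19 mm behind it; z points along the fingers, y is the line along which they close (so a half turn about z gives the same grasp; the last joint's range is limited). The gripper opens to 85 mm and grips with 20 to 120 N. Pads are 22 mm wide; open, the fingers measure 114 mm over their backs; the gripper's body (76 mm by 85 mm) begins 54 mm behind the grasp point. The pads swing forward as they close: fully open they stand 13 mm farther back than shut.
Start: joints at [1.144, 0.477, 0.022, 1.555, -0.011, 1.109, -0.083], TCP at [0.212, -0.641, 0.231] pointing down, gripper open.
Joint ranges: [-2.96, 2.96], [-0.34, 2.1], [-1.41, 1.46], [0.24, 2.44], [-1.37, 4.51], [0.17, 1.92], [-2.96, 2.96]. Speed limits (rad/s): [2.39, 2.39, 3.14, 3.14, 3.14, 3.14, 3.14].

### API

Orientations are given as a rotation vector (axis times angle).
In Python, from bench import r gives the robot as it stands.
- The arm moves only by the shell command python3 -m jog 'ROWS' [FORCE]. ROWS is JSON, a list of rows, each an object of numbers: "fingers": the finger opening in m, from 0 to 0.0854; "x", "y", "z": the shift along the tool's x, y, z in m; "rx", "ry", "rz": the turn, a rotation vector about the tool's x, y, z in degrees. In form: [{"fingers": .., "x": .., "y": .., "z": .., "rx": .., "ry": .., "rz": ..}, ...]. A call has 1 to 8 rows; each row shifts and turns the commanded pose from where the row before left it, along the tool's axes as they then stand; what a row does not reach is not made up. A row lasts 1/8 s, in which the tool goes at most 62.5 mm and 10.7 degrees, less where a joint would pass 70% of its speed; a pose out of reach is approached as far as the arm can. A call is refused whole if a number of a shift passes 0.0625 or a number of a turn 10.7, either way. A call with a gripper value outside its range is refused whole. The fingers move at their own pace and stop on an object; FORCE is the grip in N (left out, the last holds). Time passes only in rows, so rows that do not move let the fingers close. It gives the time, the measured TCP pose, the force, the opening and the grip force at its end, in the units of the state.
- r.get_obs(): the state, without advancing time (a new reading comes with each control period).
- r.grab_frame(name): name is "scene" or "side" or "wrist"; returns (picture, depth): 384x512x3 uint8, red, green, blue; 384x512 float32, m along the optical axis (not along the pixel's ray), 0 where there is no reading.
- r.get_calibration(name): a dict with "mtx" (3x3 intrinsics, pixels), "extrinsics" (4x4, takes a point from camera to world coordinates). Camera axes: x right, y down, z forward; pixel columns grow to the right and rows downward; lengths in m; the calibration is good to about 2 mm. A picture is of the moment at which its call begins: read the wrist's pose just before it. get_calibration takes no time and is no camera call; for the wrist camera it gives the pose at the moment of the call.
- r.hand_in(): hands the job in; it is judged then, once.
Trained networks look in the newest picture that a camera, given by its name, has taken for a name from the list of things; names that differ only in an ending like _2 or _b are one class to them, and where a whole thing is asked for, a point or a joint stands for the part that bears it (a point fixed in the world has none). Each returns a list of dicts, best first, with "score" (0 to 1); they miss things now and then, are a little off and sometimes report something else, mostly with a low value. They report only what shows in the picture. A call takes as long as a camera call. They do not tell look-alikes from the thing itself.
- r.search_frame(target, camera): "xyz" ([x, y, z] in m, in world coordinates, good to about 4 mm: the middle of the surface that is visible of it).
- r.landmark_of(target, camera): "xyz" ([x, y, z] in m, in world coordinates, good to about 4 mm: a listed point, or the origin of a listed thing).
The state is a dict: "clock": time; "joints": joint angles; "qvel": joint speeds; "tau": joint torques, N m; "tcp_pos": TCP position; "orientation": TCP orientation; "contact_force": force on the tool from outside, world axes, zero at the start; "moment": the same for the moment, N m; "grip_width": finger opening in m; "gripper_force": force on a finger pad.
Only numpy, scipy, OpenCV 4.12 (cv2) and the standard library are available. Lean on these libraries where they do the work, as an engineer would, in place of code of your own. Each camera call takes 0.05 s, during which the arm holds its last target. There are 200 camera calls.

## Working session

There is one attempt and no reset: what is moved stays moved. The work goes in short steps, Python scripts to look and compute and a shell command to move; the robot and the scene stay as the last step left them, time stands still between calls to the robot, and variables do not carry over. Pictures are saved under pics/ and viewed, at most 13 in all, crops included, and the job is handed in when it is done.

```bash
mkdir -p pics
python3 - <<'E'
from bench import r
import cv2,numpy as np
s=r.get_obs();print(s['clock'],s['tcp_pos'],s['orientation'],s['grip_width'])
ims=[]
for c in ['scene','side']:
    p,d=r.grab_frame(c);cv2.imwrite(f'pics/{c}0.png',p[:,:,::-1]);np.save(f'pics/{c}d.npy',d)
    for n in ['caddy','deck_front','hinge_line','lever_bar','tape_center']:
        L=r.landmark_of(n,c)
        print(c,n,[(np.round(a['xyz'],3).tolist(),round(a['score'],2)) for a in L[:4]])
E
```

```text
0.0 [ 0.21135184 -0.64041971  0.23031987] [-3.09998767e+00 -4.98374191e-01  6.54608665e-04] 0.08521499924519775
scene caddy [([0.553, 0.151, -0.007], 0.87)]
scene deck_front [([0.403, 0.169, 0.127], 0.63), ([0.496, -0.263, 0.0], 0.42)]
scene hinge_line [([0.551, 0.148, 0.127], 0.92)]
scene lever_bar [([0.533, 0.229, 0.155], 0.95)]
scene tape_center [([0.501, 0.29, 0.01], 0.89), ([0.462, 0.163, 0.136], 0.81), ([0.588, 0.36, 0.012], 0.72)]
side caddy [([0.55, 0.152, 0.002], 0.81)]
side deck_front [([0.404, 0.171, 0.131], 0.83)]
side hinge_line [([0.553, 0.15, 0.126], 0.85)]
side lever_bar []
side tape_center [([0.587, 0.356, 0.015], 0.7), ([0.464, 0.166, 0.136], 0.6), ([0.503, 0.29, 0.009], 0.56), ([0.444, 0.007, 0.008], 0.47)]
```

View pics/scene0.png

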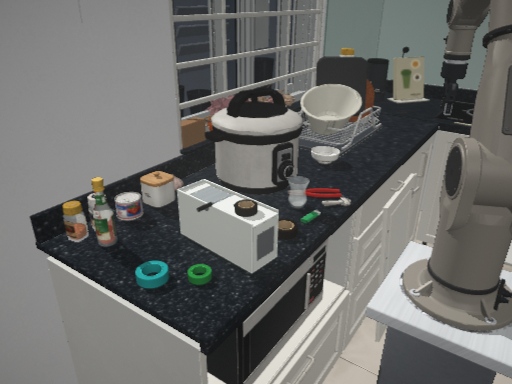

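View pics/side0.png

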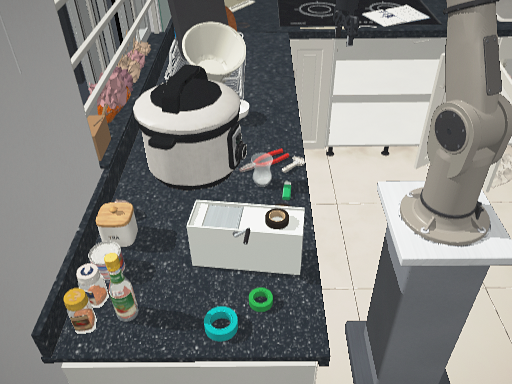

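The dark rolls are the one on the deck (scene 245,208) and one on the worktop (287,228). Green (200,274) and turquoise (152,274) are excluded. I'll measure both dark ones and confirm in a crop, and check the obstacle heights along the path.

```bash
cat > h.py <<'E'
from bench import r
import cv2,numpy as np
def cloud(d,c):
    k=r.get_calibration(c);K=np.array(k['mtx']);E=np.array(k['extrinsics'])
    v,u=np.indices(d.shape);P=np.stack([(u-K[0,2])/K[0,0]*d,(v-K[1,2])/K[1,1]*d,d],-1)
    return P@E[:3,:3].T+E[:3,3]
E
python3 - <<'E'
from h import *
tops=[]
for c in ['scene','side']:
    d=np.load(f'pics/{c}d.npy');p=cv2.imread(f'pics/{c}0.png').astype(int);W=cloud(d,c);W[d==0]=np.nan
    x,y,z=W[...,0],W[...,1],W[...,2];dark=p.max(-1)<110
    m=(abs(x-.463)<.05)&(abs(y-.165)<.05)&(z>.139)&(z<.16)
    Q=W[m];print(c,'deck roll',m.sum(),np.nanpercentile(Q,[2,50,98],axis=0).round(3).tolist(), ((Q[:,:2].max(0)+Q[:,:2].min(0))/2).round(4), np.ptp(Q[:,:2],axis=0))
    m=(z>.008)&(z<.03)&(abs(x-.444)<.08)&(abs(y-.02)<.06)
    if m.sum():print(' table roll?',m.sum(),np.nanpercentile(W[m],[2,50,98],axis=0).round(3).tolist())
    m=(z>.125)&(z<.134)&(abs(x-.5)<.2)&(abs(y-.16)<.12)
    q=W[m][:,:2];print(' top rect',cv2.minAreaRect(q.astype(np.float32)))
    tops.append(W.reshape(-1,3))
T=np.concatenate(tops);T=T[~np.isnan(T[:,0])]
for yy in np.arange(-.7,.4,.1):
    print(round(yy,1),[round(float(np.max(np.r_[-9,T[(abs(T[:,0]-xx)<.05)&(abs(T[:,1]-yy)<.05)][:,2]])),2) for xx in np.arange(.3,1.0,.1)])
p=cv2.imread('pics/scene0.png')[180:300,120:340]
cv2.imwrite('pics/crop1.png',cv2.resize(p,None,fx=3.6,fy=3.6,interpolation=cv2.INTER_CUBIC))
E
```

```text
scene deck roll 285 [[0.436, 0.121, 0.139], [0.462, 0.17, 0.148], [0.489, 0.209, 0.151]] [0.4581 0.1648] [0.08550933 0.0976725 ]
 table roll? 302 [[0.411, -0.026, 0.009], [0.435, 0.006, 0.023], [0.47, 0.044, 0.027]]
 top rect ((0.5339507460594177, 0.1589737832546234), (0.10443450510501862, 0.265981525182724), 82.22614288330078)
side deck roll 283 [[0.437, 0.139, 0.139], [0.464, 0.168, 0.147], [0.49, 0.191, 0.15]] [0.4725 0.1632] [0.07139889 0.0893538 ]
 table roll? 38 [[0.422, -0.028, 0.021], [0.442, -0.021, 0.023], [0.465, -0.015, 0.027]]
 top rect ((0.5331238508224487, 0.15747514367103577), (0.10481259971857071, 0.26345792412757874), 82.43013000488281)
-0.7 [0.58, 0.0, 0.0, 0.19, 0.12, 0.23, 0.15]
-0.6 [0.59, 0.01, 0.05, 0.16, 0.19, 0.2, 0.16]
-0.5 [-0.81, 0.0, 0.05, 0.05, 0.05, -9.0, 0.19]
-0.4 [-0.81, 0.01, 0.01, 0.21, 0.24, -9.0, 0.21]
-0.3 [-0.81, 0.02, 0.02, 0.27, 0.32, 0.29, 0.23]
-0.2 [-9.0, 0.02, 0.12, 0.27, 0.32, 0.31, 0.23]
-0.1 [-0.82, 0.02, 0.09, 0.25, 0.3, 0.29, 0.1]
-0.0 [-0.45, 0.03, 0.03, -9.0, 0.2, 0.08, 0.09]
0.1 [-0.45, 0.15, 0.15, 0.14, 0.14, 0.09, 0.1]
0.2 [-9.0, 0.15, 0.16, 0.14, 0.14, 0.06, 0.63]
0.3 [-9.0, 0.0, 0.16, 0.03, 0.0, 0.19, 0.1]
```

View pics/crop1.png

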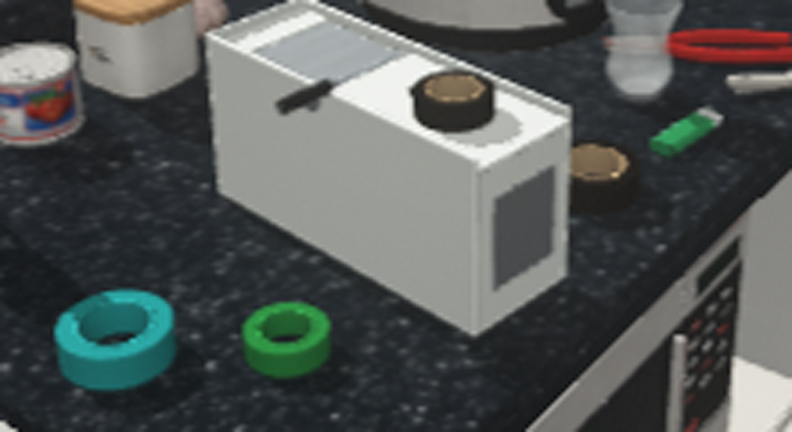

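The deck roll, at crop (453,100), measures about 56 mm across with its top at 0.149, so it is the meant one. The dark roll on the table at crop (598,175) is larger and taller, so I leave it. Caddy yaw is about -7.7° and the hinge is at (0.551, 0.150). Next I swing over on an arc clear of the cooker.

```bash
python3 -m jog '[{"x":0.04,"y":-0.04,"z":-0.008,"rz":-4,"fingers":0.0854},{"x":0.045,"y":-0.04,"z":-0.008,"rz":-5},{"x":0.045,"y":-0.04,"z":-0.008,"rz":-5},{"x":0.045,"y":-0.04,"z":-0.008,"rz":-5},{"x":0.05,"y":-0.03,"rz":-6},{"x":0.06,"rz":-7.5},{"x":0.06,"rz":-7.5},{"x":0.06,"rz":-7.5}]'
```

```text
validation failed for argument at $[0]...
```

```bash
python3 -m jog '[{"fingers":0.085,"x":0.04,"y":-0.04,"z":-0.008,"rx":0,"ry":0,"rz":-4},{"fingers":0.085,"x":0.045,"y":-0.04,"z":-0.008,"rx":0,"ry":0,"rz":-5},{"fingers":0.085,"x":0.045,"y":-0.04,"z":-0.008,"rx":0,"ry":0,"rz":-5},{"fingers":0.085,"x":0.045,"y":-0.04,"z":-0.008,"rx":0,"ry":0,"rz":-5},{"fingers":0.085,"x":0.05,"y":-0.03,"z":0,"rx":0,"ry":0,"rz":-6},{"fingers":0.085,"x":0.06,"y":0,"z":0,"rx":0,"ry":0,"rz":-7.5},{"fingers":0.085,"x":0.06,"y":0,"z":0,"rx":0,"ry":0,"rz":-7.5},{"fingers":0.085,"x":0.06,"y":0,"z":0,"rx":0,"ry":0,"rz":-7.5}]'
```

```text
clock: 1.6
tcp_pos: [0.438, -0.2282, 0.2638]
orientation: [2.634, 1.71, 0.001]
contact_force: [0.5, 0.2, -0.7]
grip_width: 0.0849
gripper_force: 0.0
```

```bash
python3 -m jog '[{"fingers":0.085,"x":0.056,"y":0.013,"z":0,"rx":0,"ry":0,"rz":-9.5},{"fingers":0.085,"x":0.056,"y":0.013,"z":0,"rx":0,"ry":0,"rz":-9.5},{"fingers":0.085,"x":0.056,"y":0.013,"z":0,"rx":0,"ry":0,"rz":-9.5},{"fingers":0.085,"x":0.056,"y":0.013,"z":0,"rx":0,"ry":0,"rz":-9.5},{"fingers":0.085,"x":0.056,"y":0.013,"z":0,"rx":0,"ry":0,"rz":-9.5},{"fingers":0.085,"x":0.056,"y":0.013,"z":0,"rx":0,"ry":0,"rz":-9.5},{"fingers":0.085,"x":0.056,"y":0.013,"z":0,"rx":0,"ry":0,"rz":-9.5},{"fingers":0.085,"x":0.056,"y":0.013,"z":0,"rx":0,"ry":0,"rz":-9.5}]'
cat >> h.py <<'E'
H=np.array([.551,.150]);th=np.radians(-7.7);c,s=np.cos(th),np.sin(th);Rc=np.array([[c,-s],[s,c]])
from scipy.spatial.transform import Rotation as Ro
def where():
    o=r.get_obs();R=Ro.from_rotvec(o['orientation']).as_matrix();p=np.array(o['tcp_pos'])
    cad=(p[:2]-H)@Rc;yt=R[:2,1]@Rc   # caddy frame
    print('t',round(o['clock'],2),'tcp caddy mm',(cad*1000).round(1),'z',round(p[2]*1000,1),'tooly dir in caddy deg',np.degrees(np.arctan2(yt[1],yt[0])).round(1),'tilt',(R[:,2]).round(3),'F',np.round(o['contact_force'],1))
    return p,R
def rows(p,R,tgt_c,z,tooly_deg):
    t=np.r_[Rc@(np.array(tgt_c)/1000)+H,z/1000];a=np.radians(tooly_deg)+th
    y=np.r_[np.cos(a),np.sin(a),0];zz=np.r_[0,0,-1.];Rt=np.c_[np.cross(y,zz),y,zz]
    print('shift tool',((t-p)@R).round(4),'turn',np.degrees(Ro.from_matrix(R.T@Rt).as_rotvec()).round(1))
E
python3 - <<'E'
from h import *
p,R=where();rows(p,R,(-113,45),180,60)
for i in 'scene','side','wrist':
    q,d=r.grab_frame(i);cv2.imwrite(f'pics/{i}1.png',q[:,:,::-1])
    print(i,[(np.round(a['xyz'],3).tolist(),round(a['score'],2)) for n in ['lever_bar','hinge_line','tape_center'] for a in r.landmark_of(n,i)[:2]])
a=cv2.imread('pics/side1.png')[140:300,140:360];b=cv2.imread('pics/wrist1.png')
cv2.imwrite('pics/m1.png',np.hstack([cv2.resize(a,(400,300)),cv2.resize(b,(400,300))]))
E
```

```text
clock: 2.6
tcp_pos: [0.4665, 0.1986, 0.2636]
orientation: [1.021, 2.971, 0.001]
contact_force: [0.3, 0.9, -0.6]
grip_width: 0.085
gripper_force: 0.0
t 2.6 tcp caddy mm [-90.3  36.9] z 263.6 tooly dir in caddy deg 59.8 tilt [ 0.001  0.001 -1.   ] F [ 0.3  0.9 -0.6]
shift tool [ 0.0237 -0.0045  0.0836] turn [ 0.1  0.  -0.2]
scene [([0.532, 0.231, 0.153], 0.67), ([0.55, 0.148, 0.129], 0.86), ([0.463, 0.162, 0.138], 0.73), ([0.593, 0.358, 0.01], 0.71)]
side [([0.532, 0.227, 0.148], 0.56), ([0.401, 0.172, 0.13], 0.55), ([0.555, 0.149, 0.124], 0.72), ([0.503, 0.293, 0.01], 0.79), ([0.588, 0.354, 0.015], 0.73)]
wrist [([0.537, 0.232, 0.145], 0.86), ([0.548, 0.152, 0.124], 0.87), ([0.446, 0.01, 0.012], 0.96), ([0.467, 0.162, 0.141], 0.87)]
```

View pics/m1.png

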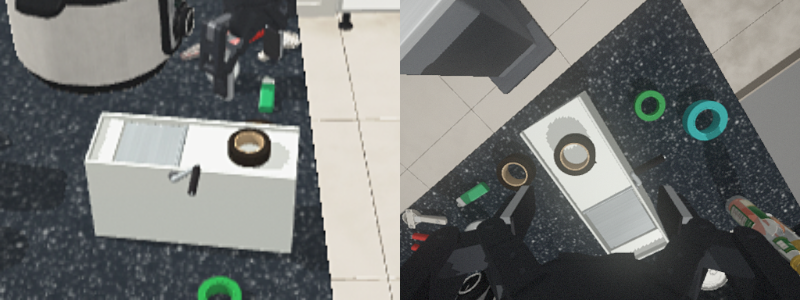

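```bash
python3 -m jog '[{"fingers":0.085,"x":0.024,"y":-0.0045,"z":0.02,"rx":0,"ry":0,"rz":0},{"fingers":0.085,"x":0,"y":0,"z":0.045,"rx":0,"ry":0,"rz":0},{"fingers":0.085,"x":0,"y":0,"z":0.03,"rx":0,"ry":0,"rz":0},{"fingers":0.085,"x":0,"y":0,"z":0.01,"rx":0,"ry":0,"rz":0},{"fingers":0.085,"x":0,"y":0,"z":0,"rx":0,"ry":0,"rz":0}]'
python3 - <<'E'
from h import *
p,R=where();rows(p,R,(-113,45),140,60)
ims=[]
for i,sl in ('scene',np.s_[150:290,150:330]),('side',np.s_[150:290,180:360]):
    q,d=r.grab_frame(i);cv2.imwrite(f'pics/{i}2.png',q[:,:,::-1])
    W=cloud(d,i);cad=((W[...,:2]-H)@Rc)*1000;z=W[...,2]*1000
    for nm,m in (('tapefinger',(abs(cad[...,0]+138)<20)&(abs(cad[...,1]-2)<20)&(z>135)&(z<200)),('leverfinger',(abs(cad[...,0]+88)<20)&(abs(cad[...,1]-88)<20)&(z>100)&(z<200))):
        if m.any(): print(i,nm,m.sum(),'z',np.percentile(z[m],[1,5,50]).round(),'xy',np.percentile(cad[m],[3,50,97],axis=0).round().tolist())
    ims.append(cv2.resize(q[sl][:,:,::-1],(400,311),interpolation=cv2.INTER_CUBIC))
cv2.imwrite('pics/m2.png',np.hstack(ims))
E
```

```text
clock: 3.82
tcp_pos: [0.4454, 0.2081, 0.1584]
orientation: [-1.029, -2.968, 0.0]
contact_force: [0.4, 0.2, -0.1]
grip_width: 0.0849
gripper_force: 0.0
t 3.83 tcp caddy mm [-112.4   43.4] z 158.4 tooly dir in caddy deg 59.5 tilt [-0.001  0.    -1.   ] F [ 0.4  0.2 -0.1]
shift tool [0.0013 0.0011 0.0184] turn [-0.  -0.  -0.5]
scene tapefinger 79 z [174. 175. 188.] xy [[-147.0, 1.0], [-144.0, 8.0], [-127.0, 13.0]]
scene leverfinger 68 z [174. 177. 190.] xy [[-100.0, 87.0], [-94.0, 91.0], [-79.0, 95.0]]
side tapefinger 94 z [172. 174. 186.] xy [[-147.0, 1.0], [-136.0, 7.0], [-125.0, 13.0]]
side leverfinger 85 z [174. 177. 188.] xy [[-100.0, 86.0], [-92.0, 90.0], [-79.0, 95.0]]
```

View pics/m2.png

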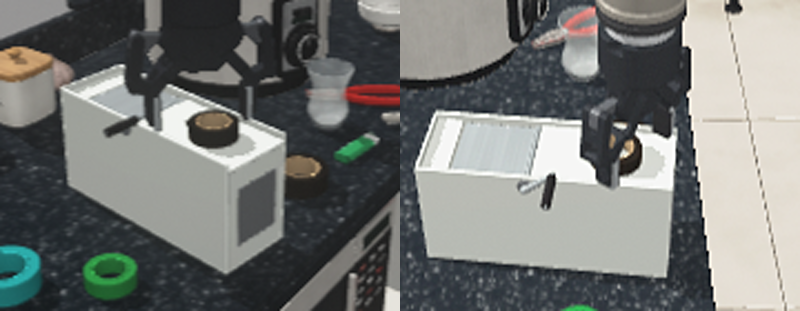

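```bash
python3 -m jog '[{"fingers":0.085,"x":-0.0015,"y":-0.0026,"z":0.02,"rx":0,"ry":0,"rz":0},{"fingers":0.085,"x":0,"y":0,"z":0.014,"rx":0,"ry":0,"rz":0},{"fingers":0.085,"x":0,"y":0,"z":0.003,"rx":0,"ry":0,"rz":0},{"fingers":0.085,"x":0,"y":0,"z":0,"rx":0,"ry":0,"rz":0}]'
python3 - <<'E'
from h import *
p,R=where();rows(p,R,(-72,41),121,59.5)
q,d=r.grab_frame('scene');ims=[q[150:290,150:330][:,:,::-1]]
q,d=r.grab_frame('side');ims+=[q[150:290,180:360][:,:,::-1]]
cv2.imwrite('pics/m3.png',np.hstack([cv2.resize(i,(400,311),interpolation=cv2.INTER_CUBIC) for i in ims]))
E
```

```text
clock: 4.42
tcp_pos: [0.445, 0.2054, 0.1216]
orientation: [1.028, 2.968, 0.001]
contact_force: [0.1, 0.7, -0.2]
grip_width: 0.085
gripper_force: 0.0
t 4.42 tcp caddy mm [-112.4   40.7] z 121.6 tooly dir in caddy deg 59.5 tilt [ 0.  0. -1.] F [ 0.1  0.7 -0.2]
shift tool [-0.0347  0.0208  0.0006] turn [ 0.  0. -0.]
```

View pics/m3.png

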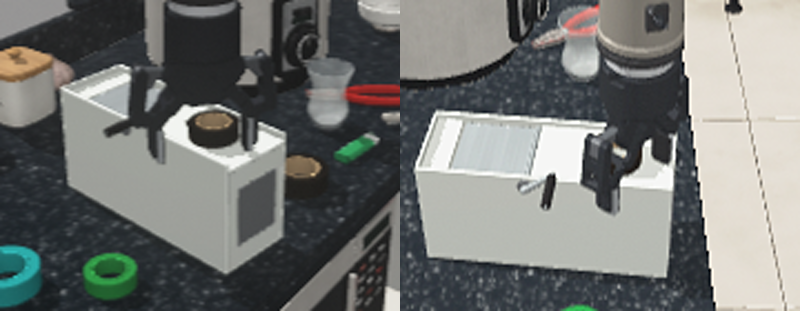

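The tape finger (left 250,140) stands behind the roll and the lever finger (157,150) outside the left wall, before the roller. I push 40 mm, just short of the roller.

```bash
python3 -m jog '[{"fingers":0.085,"x":-0.0086,"y":0.0051,"z":0,"rx":0,"ry":0,"rz":0},{"fingers":0.085,"x":-0.0086,"y":0.0051,"z":0,"rx":0,"ry":0,"rz":0},{"fingers":0.085,"x":-0.0086,"y":0.0051,"z":0,"rx":0,"ry":0,"rz":0},{"fingers":0.085,"x":-0.0086,"y":0.0051,"z":0,"rx":0,"ry":0,"rz":0},{"fingers":0.085,"x":0,"y":0,"z":0,"rx":0,"ry":0,"rz":0}]'
python3 - <<'E'
from h import *
p,R=where()
q,d=r.grab_frame('scene');ims=[q[150:290,150:330][:,:,::-1]]
for c,dd,qq in [('scene',d,q)]:
    W=cloud(dd,c);cad=((W[...,:2]-H)@Rc)*1000;z=W[...,2]*1000
    m=(z>142)&(z<153)&(abs(cad[...,1])<40)&(abs(cad[...,0]+50)<60);print('roll',np.percentile(cad[m],[3,50,97],axis=0).round().tolist())
q,d=r.grab_frame('side');ims+=[q[150:290,180:360][:,:,::-1]]
for n in ['tape_center','lever_bar']:
  for c in ['scene','side']:
    print(n,c,[(((np.array(a['xyz'][:2])-H)@Rc*1000).round(),round(a['xyz'][2],3),round(a['score'],2)) for a in r.landmark_of(n,c) if a['xyz'][2]>.1])
cv2.imwrite('pics/m4.png',np.hstack([cv2.resize(i,(400,311),interpolation=cv2.INTER_CUBIC) for i in ims]))
E
```

```text
clock: 5.15
tcp_pos: [0.4856, 0.1996, 0.1212]
orientation: [1.031, 2.968, 0.001]
contact_force: [-0.0, 0.5, -0.4]
grip_width: 0.0849
gripper_force: 0.0
t 5.15 tcp caddy mm [-71.5  40.4] z 121.2 tooly dir in caddy deg 59.4 tilt [ 0.  0. -1.] F [-0.   0.5 -0.4]
roll [[-104.0, -18.0], [-63.0, 8.0], [-35.0, 30.0]]
tape_center scene [(array([-55.,   4.]), 0.139, 0.81)]
tape_center side [(array([-57.,   6.]), 0.134, 0.74)]
lever_bar scene [(array([-29.,  74.]), 0.15, 0.5)]
lever_bar side []
```

View pics/m4.png

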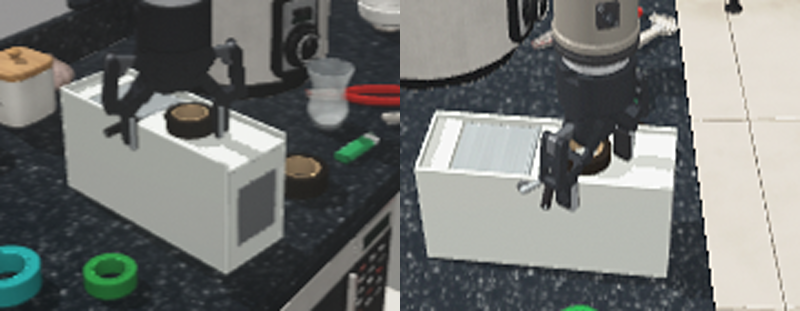

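The roll is at x ≈ -56 and the lever finger stands right at the roller. I push 16 mm and check that the lever yields.

```bash
python3 -m jog '[{"fingers":0.085,"x":-0.0069,"y":0.0041,"z":0,"rx":0,"ry":0,"rz":0},{"fingers":0.085,"x":-0.0069,"y":0.0041,"z":0,"rx":0,"ry":0,"rz":0},{"fingers":0.085,"x":0,"y":0,"z":0,"rx":0,"ry":0,"rz":0}]'
python3 - <<'E'
from h import *
p,R=where()
q,d=r.grab_frame('scene');ims=[q[150:290,150:330][:,:,::-1]]
q,d=r.grab_frame('side');ims+=[q[150:290,180:360][:,:,::-1]]
for n in ['tape_center','lever_bar']:
  for c in ['scene','side']:
    print(n,c,[(((np.array(a['xyz'][:2])-H)@Rc*1000).round(),round(a['xyz'][2],3),round(a['score'],2)) for a in r.landmark_of(n,c) if a['xyz'][2]>.1])
cv2.imwrite('pics/m5.png',np.hstack([cv2.resize(i,(400,311),interpolation=cv2.INTER_CUBIC) for i in ims]))
E
```

```text
clock: 5.82
tcp_pos: [0.5008, 0.1978, 0.1211]
orientation: [-1.029, -2.968, -0.0]
contact_force: [-1.9, 1.0, -0.0]
grip_width: 0.0848
gripper_force: 1.2
t 5.83 tcp caddy mm [-56.2  40.7] z 121.1 tooly dir in caddy deg 59.5 tilt [-0.  0. -1.] F [-1.9  1.  -0. ]
tape_center scene [(array([-45.,   7.]), 0.138, 0.72)]
tape_center side [(array([-42.,   8.]), 0.135, 0.47)]
lever_bar scene []
lever_bar side [(array([-13.,  72.]), 0.156, 0.55)]
```

View pics/m5.png

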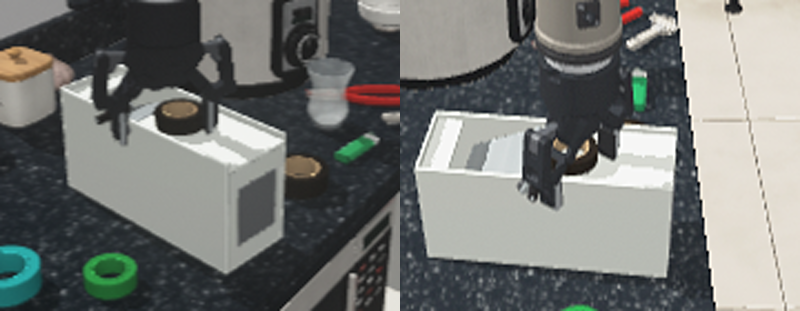

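The flap is visibly opening (right 490,150) while the roll is still short of the edge. I push on 36 mm.

```bash
python3 -m jog '[{"fingers":0.085,"x":-0.0078,"y":0.0046,"z":0,"rx":0,"ry":0,"rz":0},{"fingers":0.085,"x":-0.0078,"y":0.0046,"z":0,"rx":0,"ry":0,"rz":0},{"fingers":0.085,"x":-0.0078,"y":0.0046,"z":0,"rx":0,"ry":0,"rz":0},{"fingers":0.085,"x":-0.0078,"y":0.0046,"z":0,"rx":0,"ry":0,"rz":0},{"fingers":0.085,"x":0,"y":0,"z":0,"rx":0,"ry":0,"rz":0}]'
python3 - <<'E'
from h import *
p,R=where()
q,d=r.grab_frame('scene');ims=[q[150:290,150:330][:,:,::-1]]
q,d=r.grab_frame('side');ims+=[q[150:290,180:360][:,:,::-1]]
for n in ['tape_center','lever_bar']:
  for c in ['scene','side']:
    print(n,c,[(((np.array(a['xyz'][:2])-H)@Rc*1000).round(),round(a['xyz'][2],3),round(a['score'],2)) for a in r.landmark_of(n,c)])
cv2.imwrite('pics/m6.png',np.hstack([cv2.resize(i,(400,311),interpolation=cv2.INTER_CUBIC) for i in ims]))
E
```

```text
clock: 6.75
tcp_pos: [0.5368, 0.1931, 0.1211]
orientation: [-1.029, -2.968, -0.001]
contact_force: [-3.8, 1.7, 0.9]
grip_width: 0.0852
gripper_force: 2.2
t 6.75 tcp caddy mm [-19.8  40.9] z 121.1 tooly dir in caddy deg 59.4 tilt [-0.     0.001 -1.   ] F [-3.8  1.7  0.9]
tape_center scene [(array([-12.,  19.]), 0.139, 0.76), (array([ -86., -157.]), 0.012, 0.73), (array([-67., 130.]), 0.009, 0.63), (array([  7., 214.]), 0.013, 0.59)]
tape_center side [(array([-68., 133.]), 0.008, 0.94), (array([ 12., 210.]), 0.016, 0.84), (array([ -87., -157.]), 0.01, 0.51), (array([-12.,  19.]), 0.137, 0.47)]
lever_bar scene [(array([22., 76.]), 0.164, 0.44)]
lever_bar side [(array([21., 76.]), 0.158, 0.5)]
```

View pics/m6.png

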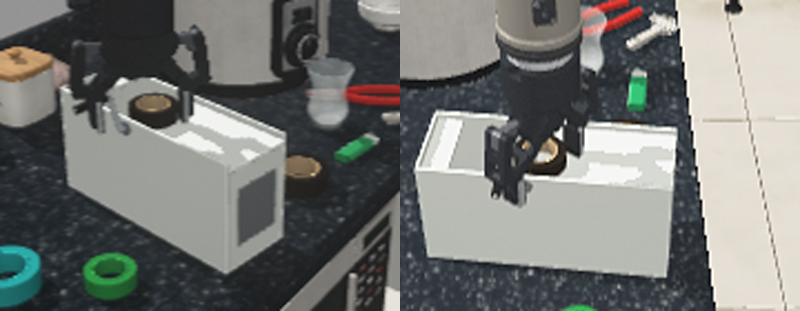

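The flap is held open at about 1.4 rad with the roll at x ≈ -12, against the left wall. I now turn the tool about the lever finger so the other finger pushes the roll over the edge.

```bash
python3 -m jog '[{"fingers":0.085,"x":-0.0029,"y":0.0028,"z":0,"rx":0,"ry":0,"rz":-5.2},{"fingers":0.085,"x":-0.0031,"y":0.0026,"z":0,"rx":0,"ry":0,"rz":-5.2},{"fingers":0.085,"x":-0.0033,"y":0.0023,"z":0,"rx":0,"ry":0,"rz":-5.2},{"fingers":0.085,"x":0,"y":0,"z":0,"rx":0,"ry":0,"rz":0},{"fingers":0.085,"x":0,"y":0,"z":0,"rx":0,"ry":0,"rz":0}]'
python3 - <<'E'
from h import *
p,R=where()
q,d=r.grab_frame('scene');ims=[q[150:290,150:330][:,:,::-1]]
q,d=r.grab_frame('side');ims+=[q[150:290,180:360][:,:,::-1]]
for n in ['tape_center','lever_bar']:
  for c in ['scene','side']:
    print(n,c,[(((np.array(a['xyz'][:2])-H)@Rc*1000).round(),round(a['xyz'][2],3),round(a['score'],2)) for a in r.landmark_of(n,c)])
cv2.imwrite('pics/m7.png',np.hstack([cv2.resize(i,(400,311),interpolation=cv2.INTER_CUBIC) for i in ims]))
E
```

```text
clock: 7.68
tcp_pos: [0.5457, 0.1871, 0.1198]
orientation: [-0.622, -3.074, 0.021]
contact_force: [-12.2, -12.5, 8.0]
grip_width: 0.085
gripper_force: 9.9
t 7.67 tcp caddy mm [-10.2  36.1] z 119.8 tooly dir in caddy deg 74.8 tilt [-0.007 -0.012 -1.   ] F [-12.2 -12.5   8. ]
tape_center scene [(array([ -85., -157.]), 0.01, 0.89), (array([  8., 213.]), 0.012, 0.84)]
tape_center side [(array([-67., 132.]), 0.009, 0.96), (array([ 13., 211.]), 0.014, 0.91), (array([ 1., 19.]), 0.137, 0.69), (array([ -84., -155.]), 0.011, 0.35)]
lever_bar scene [(array([20., 79.]), 0.165, 0.56)]
lever_bar side [(array([17., 78.]), 0.161, 0.52)]
```

View pics/m7.png

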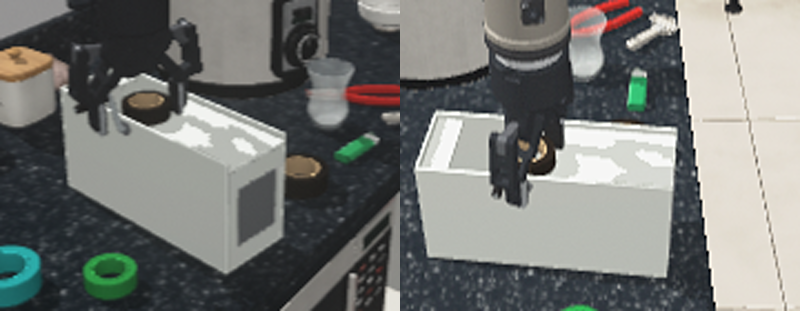

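The roll is pinched between the finger and the left wall (about 12 N sideways) with its centre about at the edge. I turn the pushing finger back to free it, keeping the lever held.

```bash
python3 -m jog '[{"fingers":0.085,"x":0.0033,"y":-0.0023,"z":0,"rx":0,"ry":0,"rz":5.2},{"fingers":0.085,"x":0.0031,"y":-0.0026,"z":0,"rx":0,"ry":0,"rz":5.2},{"fingers":0.085,"x":0.0029,"y":-0.0028,"z":0,"rx":0,"ry":0,"rz":5.2},{"fingers":0.085,"x":0,"y":0,"z":0,"rx":0,"ry":0,"rz":0}]'
python3 - <<'E'
from h import *
p,R=where()
q,d=r.grab_frame('scene');ims=[q[150:290,150:330][:,:,::-1]]
q,d=r.grab_frame('side');ims+=[q[150:290,180:360][:,:,::-1]]
for n in ['tape_center','lever_bar']:
  for c in ['scene','side','wrist']:
    if c=='wrist': w,wd=r.grab_frame('wrist')
    print(n,c,[(((np.array(a['xyz'][:2])-H)@Rc*1000).round(),round(a['xyz'][2],3),round(a['score'],2)) for a in r.landmark_of(n,c)])
cv2.imwrite('pics/m8.png',np.vstack([np.hstack([cv2.resize(i,(400,311),interpolation=cv2.INTER_CUBIC) for i in ims])[:290],cv2.resize(w[:,:,::-1][100:300],(800,310))]))
E
```

```text
clock: 8.48
tcp_pos: [0.5361, 0.192, 0.1215]
orientation: [1.029, 2.968, -0.0]
contact_force: [-4.0, 3.4, -0.9]
grip_width: 0.085
gripper_force: 2.3
t 8.47 tcp caddy mm [-20.4  39.6] z 121.5 tooly dir in caddy deg 59.4 tilt [ 0. -0. -1.] F [-4.   3.4 -0.9]
tape_center scene [(array([ 10., 213.]), 0.015, 0.95), (array([-67., 129.]), 0.01, 0.8), (array([ -83., -154.]), 0.011, 0.61)]
tape_center side [(array([-64., 133.]), 0.007, 0.65), (array([ 10., 210.]), 0.016, 0.6), (array([ -83., -157.]), 0.01, 0.54)]
tape_center wrist [(array([-66., 130.]), 0.01, 0.92), (array([ -83., -153.]), 0.01, 0.85), (array([ 11., 212.]), 0.015, 0.56)]
lever_bar scene [(array([19., 76.]), 0.164, 0.44)]
lever_bar side [(array([-145.,    0.]), 0.132, 0.55), (array([20., 75.]), 0.156, 0.5)]
lever_bar wrist []
```

View pics/m8.png

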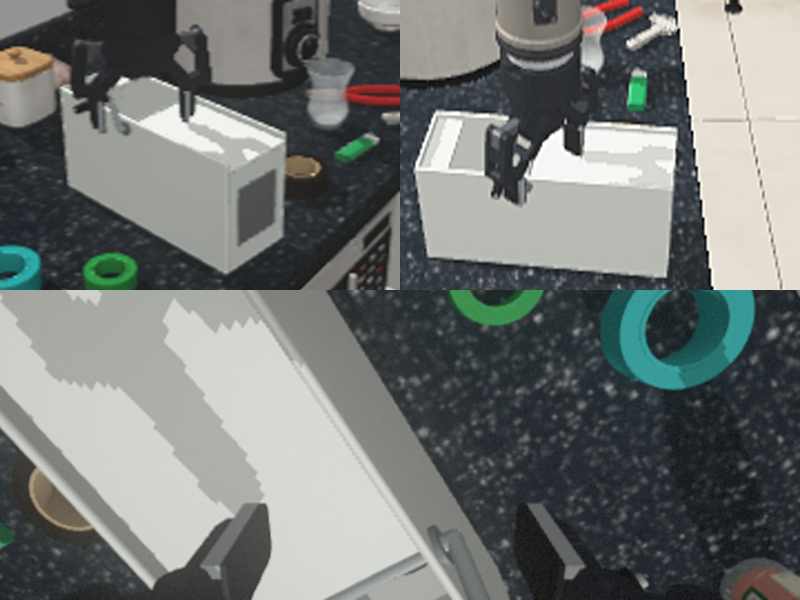

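The roll has dropped inside: the deck is empty in all three views. I retreat along -x so the flap closes, then lift clear.

```bash
python3 -m jog '[{"fingers":0.085,"x":0.0103,"y":-0.0061,"z":0,"rx":0,"ry":0,"rz":0},{"fingers":0.085,"x":0.0103,"y":-0.0061,"z":0,"rx":0,"ry":0,"rz":0},{"fingers":0.085,"x":0.0103,"y":-0.0061,"z":0,"rx":0,"ry":0,"rz":0},{"fingers":0.085,"x":0.0103,"y":-0.0061,"z":0,"rx":0,"ry":0,"rz":0},{"fingers":0.085,"x":0.0103,"y":-0.0061,"z":0,"rx":0,"ry":0,"rz":0},{"fingers":0.085,"x":0,"y":0,"z":-0.04,"rx":0,"ry":0,"rz":0},{"fingers":0.085,"x":0,"y":0,"z":-0.05,"rx":0,"ry":0,"rz":0},{"fingers":0.085,"x":0,"y":0,"z":-0.03,"rx":0,"ry":0,"rz":0}]'
python3 -m jog '[{"fingers":0.085,"x":0,"y":0,"z":0,"rx":0,"ry":0,"rz":0},{"fingers":0.085,"x":0,"y":0,"z":0,"rx":0,"ry":0,"rz":0},{"fingers":0.085,"x":0,"y":0,"z":0,"rx":0,"ry":0,"rz":0},{"fingers":0.085,"x":0,"y":0,"z":0,"rx":0,"ry":0,"rz":0}]'
python3 - <<'E'
from h import *
p,R=where()
q,d=r.grab_frame('scene');ims=[q[150:290,150:330][:,:,::-1]]
W=cloud(d,'scene');cad=((W[...,:2]-H)@Rc)*1000
m=(abs(cad[...,0]-45)<25)&(abs(cad[...,1])<25)&(W[...,2]>0);print('flap z',np.percentile(W[m][:,2],[5,50,95]).round(3))
for n in ['lever_bar','tape_center']:
    print(n,[(((np.array(a['xyz'][:2])-H)@Rc*1000).round(),round(a['xyz'][2],3),round(a['score'],2)) for a in r.landmark_of(n,'scene')])
q,d=r.grab_frame('side');ims+=[q[150:290,180:360][:,:,::-1]]
cv2.imwrite('pics/m9.png',np.hstack([cv2.resize(i,(400,311),interpolation=cv2.INTER_CUBIC) for i in ims]))
E
```

```text
clock: 9.98
tcp_pos: [0.4776, 0.2002, 0.2437]
orientation: [1.028, 2.966, 0.003]
contact_force: [0.0, -0.4, -0.4]
grip_width: 0.0848
gripper_force: 0.0
clock: 10.48
tcp_pos: [0.4767, 0.1994, 0.2404]
orientation: [-1.028, -2.967, 0.001]
contact_force: [0.8, 0.4, 0.1]
grip_width: 0.0851
gripper_force: 0.0
t 10.47 tcp caddy mm [-80.2  39.1] z 240.4 tooly dir in caddy deg 59.5 tilt [-0.002 -0.    -1.   ] F [0.8 0.4 0.1]
flap z [0.13  0.131 0.133]
lever_bar [(array([-28.,  77.]), 0.154, 0.66)]
tape_center [(array([ 10., 214.]), 0.014, 0.96), (array([ -84., -154.]), 0.013, 0.94), (array([-67., 131.]), 0.01, 0.94), (array([-2., -4.]), 0.129, 0.39)]
```

View pics/m9.png

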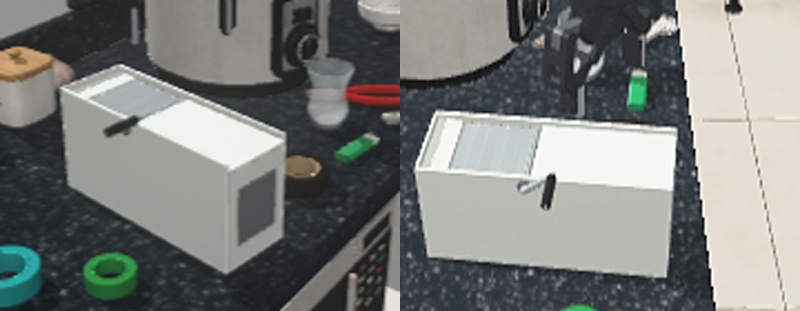

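The flap is flush and shut, the lever is back, the deck is empty, the bystanders are in place, and the robot touches nothing.

```bash
python3 -c "from bench import r;print(r.hand_in())"
```

```text
the job is handed in; nothing more can be done
None
```

The used roll was pushed through the open flap into the caddy, the flap sprang fully shut, the things on the worktop were left where they were, and the job was handed in at about 10.5 s.

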